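Tip the sterilising canister

ROBOT

A 7-joint arm with a two-finger parallel gripper is mounted at the origin on the work surface. World frame = base frame: x ahead of the robot, y to its left, z up, the work surface at z = 0. Lengths are in m, angles in rad, forces in N, time in s.
With the tool pointing down it reaches from about 0.4 to 0.85 m from the base axis. Payload 10.4 kg.
Tool frame: the origin (TCP) lies where the fingers leave the gripper's body, on its centre line; the fingertips stand 70 mm ahead of it and the grasp point (between the pads) lies r.grip_depth ahead of it (r.grip_depth is the distance from the TCP to the grasp point, in m); z points along the fingers, y is the direction in which the jaws open and shut (so a half turn about z gives the same grasp; the last joint's range is limited). The gripper opens to 87 mm and grips with 3 to 60 N. Pads are 19 mm wide; open, the fingers measure 117 mm over their backs; the gripper's body (75 mm by 190 mm) begins 51 mm behind the grasp point.
Start: joints at [-1.262, 0.332, -0.065, 1.46, 0.022, 1.35, -0.088], TCP at [0.204, 0.591, 0.292] pointing down, gripper open.
Joint ranges: [-2.6, 2.6], [-0.5, 2.12], [-1.47, 1.34], [0.16, 2.42], [-1.27, 4.41], [0.06, 2.06], [-2.6, 2.6]. Speed limits (rad/s): [2.22, 2.22, 2.79, 2.79, 3.14, 3.14, 3.14].

INTERFACE

Orientations are given as a unit quaternion [x, y, z, w].
In Python, from bench import monitor, viewer, workorder, nets, r gives the robot as it stands.
- The arm moves only by the tool drive_tool, never from a script. Its argument "plan" is a list of rows, each an object of numbers: "rx", "ry", "rz": the turn, a rotation vector about the tool's x, y, z in units of 360 degrees (1.0 is 360 degrees); "x", "y", "z": the shift along the tool's x, y, z in units of 1000 mm (1.0 is 1000 mm); "fingers": the opening, from 0 (shut) to 1 (fully open). In form: [{"rx": .., "ry": .., "rz": .., "x": .., "y": .., "z": .., "fingers": ..}, ...]. A call has 1 to 12 rows; each row is the pose to reach, as a shift and turn from the pose commanded when the call began, along the tool's axes at that moment, turning the shorter way round; what a row does not reach only later rows make up. A row lasts 1/8 s, in which the tool goes at most 62.5 mm and 10.7 degrees, less where a joint would pass 70% of its speed; a pose out of reach is approached as far as the arm can. A call with a number of a shift or a turn outside -1 to 1 is refused whole. A call with a gripper value outside its range is refused whole. The fingers move at their own pace and stop on an object; "squeeze" is the grip in N (left out, the last holds). Time passes only in rows, so rows that repeat a pose let the fingers close. It gives the time, the measured TCP pose, the force and the opening at its end, in the units of the state.
- monitor.read_state(): the state, without advancing time (a new reading comes with each control period).
- viewer.camera(name): name is "scene" or "top" or "wrist"; returns a dict with "color" (400x640x3 uint8, red, green, blue), "depth" (400x640 float32, m along the optical axis (not along the pixel's ray), 0 where there is no reading), "camera_matrix" (3x3 intrinsics, pixels), "D" ([k1, k2, p1, p2, k3] as OpenCV has them; the pictures are not rectified), "xyz" and "rotation" of the camera in the world. Camera axes: x right, y down, z forward; pixel columns grow to the right and rows downward; lengths in m; the calibration is good to about 2 mm. A picture is of the moment at which its call begins.
- workorder.close_job(): hands the job in, once; it reports no verdict.
Trained networks look in the newest picture that a camera, given by its name, has taken for a name from the list of things; names that differ only in an ending like _2 or _b are one class to them, and where a whole thing is asked for, a point or a joint stands for the part that bears it (a point fixed in the world has none). Each returns a list of dicts, best first, with "confidence" (0 to 1); they miss things now and then, are a little off and sometimes report something else, mostly with a low value. They report only what shows in the picture. A call takes as long as a camera call.
- nets.find_in(label, camera): "centre" ([x, y, z] in m, in world coordinates, good to about 4 mm: the middle of the surface that is visible of it).
- nets.regions_of(label, camera): "region" (400x640 bool, what is visible of it).
The state is a dict: "time": time; "joint_positions": joint angles; "joint_vel": joint speeds; "joint_torque": joint torques, N m; "ee_pos": TCP position; "eef_rot": TCP orientation; "ft_force": force on the tool from outside, world axes, zero at the start; "torque": the same for the moment, N m; "width": finger opening in m.
Only numpy, scipy, OpenCV 4.12 (cv2) and the standard library are available. Lean on these libraries where they do the work, as an engineer would, in place of code of your own. Each camera call takes 0.05 s, during which the arm holds its last target.

TASK

The capped tube at the bottom of the tall narrow steel canister is sterile and too deep to reach: tip that canister forward on its stand until the tube slides out into the steel tray below, without touching the tube, then let the canister swing back upright. Leave the short wide canister on the other stand upright.

Things in the scene. Friction and masses are not known exactly. Their poses are not given: they have to be found in the camera images.
- tall_can_pivot (a point): Tall narrow round steel canister, open top, 48 mm wide, 200 mm long, hung on a tipping axis between two arms. Point: on its centre line at that axis, 160 mm above the table; z to the mouth (105 mm away; bottom 95 mm below), y along the tipping axis, x the way it tips: level, away from the robot, over the tray. Tips only so, to a stop at 123 deg. A push of 2 to 4 N high on its back tips it.
- short_can_pivot (a point): Short wide round steel canister on the other stand, 64 mm wide, mouth 45 mm above this point, bottom 80 mm below; point and axes as for the tall one. Stays upright. On both stands the two level arms run back from the axis to posts 115 mm behind it, 8 mm thick, 8 mm clear of the canister's sides, topping out 12 mm above the axis; foot 130 mm wide, 10 mm high, 65 to 165 mm behind the axis.
- tube: Capped plastic tube standing loose in the tall canister: 28 mm wide, 85 mm long, origin at its centre, z along it, about 40 g; its top is 103 mm below the mouth. It slides once the canister is about 100 to 110 deg from upright: tip it to 118 deg or to its stop and wait a second. Both canisters are bottom-heavy: let go, the tall one swings back upright by itself within 2 s.
- tray_floor (a point): Fixed open steel tray under and in front of the tall canister (a like one lies under the short canister): 240 mm long (its x, away from the robot), 120 mm wide (its y), walls 4 mm thick, tops 30 mm above the table. Point: centre of its inner floor, 4 mm above the table, about 75 mm in front of the tall canister's tipping axis.

How it is judged:
At the end, for the whole second after the job is handed in: The tube is at rest in the tray under and in front of the tall canister (its centre within the tray's outline and less than 50 mm above its floor), and both canisters hang upright to within 0.2 rad (x of tube in the frame of tray_floor between -0.12 and 0.12 m and y of tube in the frame of tray_floor between -0.06 and 0.06 m and z of tube in the frame of tray_floor below 0.05 m and linear speed of tube below 0.03 m/s and angle between each of tall_can_pivot, short_can_pivot's own z axis and vertical below 0.2 rad); the robot touches nothing.
It fails at once if the short wide canister is tipped by more than 0.5 rad (angle between short_can_pivot's own z axis and vertical above 0.5 rad).
It fails at once if the robot touches the tube (contact force between any of the fingers, the arm and tube above 0.5 N).
It also fails if it takes over 40 s, if anything falls off the work surface, if the arm or the gripper's body presses on something with over 40 N, if the wrist force passes 120 N, or if a joint passes its speed limit or range.

## Working session

There is one attempt and no reset: what is moved stays moved. The work goes in short steps, Python scripts to look and compute and a tool call to move; the robot and the scene stay as the last step left them, time stands still between calls to the robot, and variables do not carry over. Pictures are saved under pics/ and viewed, and the job is handed in when it is done.

Besides the shell and the picture viewer there is one more tool, called after "Request:" as a command line: name --argument value ..., lists and objects as JSON in quotes. drive_tool: Moves the arm, as the interface text tells. Its arguments: {"type":"object","properties":{"plan":{"type":"array","items":{"type":"object","properties":{"rx":{"type":"number","minimum":-1,"maximum":1},"ry":{"type":"number","minimum":-1,"maximum":1},"rz":{"type":"number","minimum":-1,"maximum":1},"x":{"type":"number","minimum":-1,"maximum":1},"y":{"type":"number","minimum":-1,"maximum":1},"z":{"type":"number","minimum":-1,"maximum":1},"fingers":{"type":"number"}}}},"squeeze":{"type":"number"}},"required":["plan"]}

```bash
mkdir -p pics; ls
python3 - <<'E'
from bench import monitor, viewer, nets, r
import cv2, numpy as np
s=monitor.read_state()
for k,v in s.items(): print(k,np.round(v,4))
print(r.grip_depth)
for c in ["scene","top"]:
    d=viewer.camera(c); cv2.imwrite(f"pics/{c}0.png",d["color"][:,:,::-1]); print(c,np.round(d["xyz"],3),np.round(d["rotation"],3).tolist())
    for l in ["tall_can_pivot","short_can_pivot","tray_floor","tube"]:
        print(l,[(np.round(x["centre"],3).tolist(),round(x["confidence"],2)) for x in nets.find_in(l,c)])
E
```

```text
pics
time 0.0
joint_positions [-1.2616  0.3329 -0.0647  1.4609  0.0216  1.3499 -0.0885]
joint_vel [-0.      0.0001  0.0014 -0.0006  0.      0.0008 -0.0005]
joint_torque [ 1.30000e-03 -6.23263e+01  2.55000e-02 -3.89881e+01 -6.11000e-02
  4.00000e-02  1.00000e-04]
ee_pos [0.2035 0.5906 0.2915]
eef_rot [ 1.651e-01  9.863e-01 -7.000e-04 -1.000e-04]
ft_force [-0.113  -0.3406 -0.0914]
torque [-0.026  -0.0294  0.0384]
width 0.0872
0.051
scene [1.019 0.591 0.586] [0.274, 0.831, -0.462, -0.146]
tall_can_pivot [([0.588, -0.168, 0.187], 0.67)]
short_can_pivot [([0.523, 0.215, 0.164], 0.74)]
tray_floor [([0.665, -0.196, 0.007], 0.93)]
tube []
top [ 0.44  -0.004  0.999] [-0.697, 0.712, -0.054, 0.054]
tall_can_pivot [([0.569, -0.182, 0.208], 0.74)]
short_can_pivot [([0.498, 0.209, 0.169], 0.85)]
tray_floor [([0.675, -0.184, 0.007], 0.76)]
tube []
```

View pics/scene0.png

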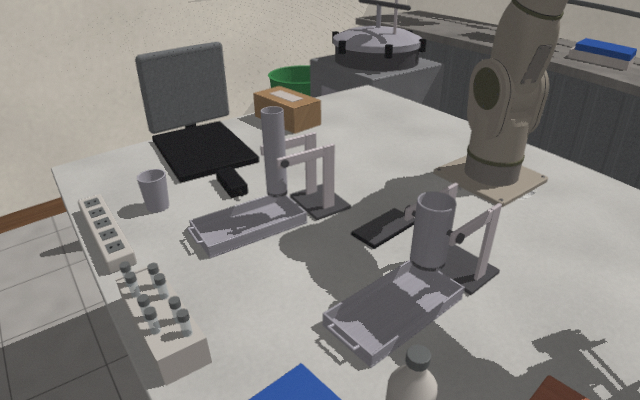

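View pics/top0.png

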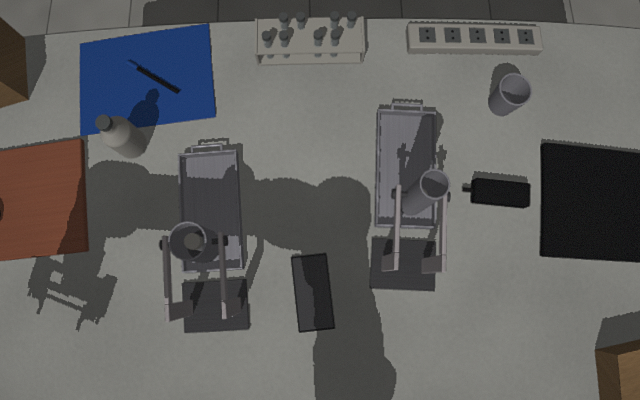

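The scene view shows the tall canister at about (273,150), its arms running back toward the robot, and the short one at (434,230). In the top view the tall mouth is at (434,184) and the short mouth at (188,240). Next I'll measure the axes.

```bash
cat > h.py <<'E'
import numpy as np, cv2
from scipy.spatial.transform import Rotation as R
def cloud(d):
    H,W=d["depth"].shape
    u,v=np.meshgrid(np.arange(W),np.arange(H))
    p=cv2.undistortPoints(np.stack([u,v],-1).reshape(-1,1,2).astype(np.float64),np.array(d["camera_matrix"]),np.array(d["D"])).reshape(H,W,2)
    z=d["depth"][...,None]
    P=np.concatenate([p*z,z],-1)
    q=np.array(d["rotation"]); M=R.from_quat(q).as_matrix() if q.size==4 else q
    return P@M.T+np.array(d["xyz"])
E
python3 - <<'E'
from bench import viewer, nets
from h import *
for c in ["top","scene"]:
    d=viewer.camera(c); X=cloud(d); ok=d["depth"]>0
    print(c)
    for l in ["tall_can_pivot","short_can_pivot","tray_floor"]:
        for g in nets.regions_of(l,c)[:2]:
            m=g["region"]&ok; p=X[m]
            print(l,round(g["confidence"],2),m.sum(),"zmax",np.percentile(p[:,2],[1,50,99]).round(3))
            if l=="tray_floor":
                rc=cv2.minAreaRect(p[p[:,2]<0.04][:,:2].astype(np.float32)); print(" rect",rc)
            else:
                t=p[p[:,2]>(0.255 if 'tall' in l else 0.195)]
                if len(t)>10:
                    print(" rim n",len(t),"encl",cv2.minEnclosingCircle(t[:,:2].astype(np.float32)),"z",t[:,2].mean())
    # arms: heights .160-.178 around tall
    for nm,cx,cy in [("tall",0.56,-0.18),("short",0.5,0.21)]:
        m=ok&(abs(X[...,2]-0.168)<0.008)&(X[...,0]>cx-.16)&(X[...,0]<cx-.02)&(abs(X[...,1]-cy)<.08)
        p=X[m]; print(nm,"arms",len(p))
        for sgn in (-1,1):
            for y0 in [0]:
                a=p[(p[:,1]-np.median(p[:,1]))*sgn>0]
                if len(a)>15: print(sgn,np.polyfit(a[:,0],a[:,1],1).round(3),a.mean(0).round(3),a[:,0].min().round(3),a[:,0].max().round(3))
        m=ok&(X[...,2]>.006)&(X[...,2]<.016)&(X[...,0]>cx-.2)&(X[...,0]<cx-.03)&(abs(X[...,1]-cy)<.1)
        print(nm,"foot",cv2.minAreaRect(X[m][:,:2].astype(np.float32)))
E
```

```text
top
tall_can_pivot 0.69 5774 zmax [-0.     0.004  0.032]
short_can_pivot 0.93 1459 zmax [0.001 0.164 0.207]
 rim n 325 encl ((0.5012657642364502, 0.20213763415813446), 0.03262539952993393) z 0.2032129534852244
tray_floor 0.71 5743 zmax [-0.     0.004  0.032]
 rect ((0.662414014339447, -0.19356098771095276), (0.12904171645641327, 0.2585558593273163), 86.09163665771484)
tall arms 677
-1 [-0.061 -0.189] [ 0.494 -0.219  0.17 ] 0.444 0.54
1 [ 0.19  -0.237] [ 0.492 -0.144  0.17 ] 0.444 0.54
tall foot ((0.46018341183662415, -0.17653954029083252), (0.13034452497959137, 0.10129880905151367), 85.46739959716797)
short arms 801
-1 [0.098 0.113] [0.428 0.154 0.17 ] 0.373 0.48
1 [0.048 0.225] [0.425 0.246 0.17 ] 0.37 0.48
short foot ((0.40092191100120544, 0.19747108221054077), (0.1401616930961609, 0.1303468644618988), 3.718453884124756)
scene
tall_can_pivot 0.74 1882 zmax [0.003 0.187 0.267]
 rim n 254 encl ((0.5745473504066467, -0.18467485904693604), 0.026340898126363754) z 0.2617829091790568
short_can_pivot 0.64 2998 zmax [0.008 0.164 0.208]
 rim n 584 encl ((0.5007678866386414, 0.20443777740001678), 0.03303117677569389) z 0.2021789410844202
tray_floor 0.62 4236 zmax [0.004 0.009 0.033]
 rect ((0.6578531265258789, -0.21208101511001587), (0.1746552437543869, 0.25554150342941284), 85.89835357666016)
tall arms 443
-1 [ 0.401 -0.4  ] [ 0.489 -0.204  0.168] 0.443 0.539
1 [-0.065 -0.104] [ 0.493 -0.136  0.168] 0.449 0.54
tall foot ((0.44274356961250305, -0.17464259266853333), (0.13468775153160095, 0.14049135148525238), 83.37117767333984)
short arms 486
-1 [0.218 0.111] [0.407 0.2   0.171] 0.368 0.48
1 [0.04  0.234] [0.436 0.252 0.169] 0.371 0.48
short foot ((0.40219005942344666, 0.20413753390312195), (0.13688601553440094, 0.12215561419725418), 0.9782565236091614)
```

```bash
cat >> h.py <<'E'
piv=np.array([0.5745,-0.1845,0.16]); yaw=np.deg2rad(-3.9)
U=np.array([np.cos(yaw),np.sin(yaw),0])
def wp(u,z): # TCP world for centre at u along tip dir, fingertip height z
    p=piv+U*u; p[2]=z+0.07; return p
def tip(th,s1=.085,s2=.066,h=.0095):
    t=np.deg2rad(th)
    s,k=(s1,-h) if th<=90 else (s2,h)
    return s*np.sin(t)-.024*np.cos(t)+k, .16+s*np.cos(t)+.024*np.sin(t)
def rel(p,pos,q): return R.from_quat(q).inv().apply(np.array(p)-pos)
E
python3 - <<'E'
from bench import monitor
from h import *
s=monitor.read_state(); pos=np.array(s["ee_pos"]); q=s["eef_rot"]
for p in [[.30,.52,.37],[.48,.30,.37],[.51,.05,.37],wp(-.085,.31)]: print(np.round(p,3),rel(p,pos,q).round(4))
# target orientation: tool y along left of U, z down
y=np.array([-U[1],U[0],0]); z=np.array([0,0,-1.]); x=np.cross(y,z)
T=R.from_matrix(np.stack([x,y,z],1)); print((R.from_quat(q).inv()*T).as_rotvec()/2/np.pi)
E
```

```text
[0.3  0.52 0.37] [-0.1143 -0.0357 -0.0777]
[0.48 0.3  0.37] [-0.3561 -0.185  -0.0777]
[0.51 0.05 0.37] [-0.4659 -0.4116 -0.0778]
[ 0.49  -0.179  0.38 ] [-0.5212 -0.6345 -0.0878]
[ 1.66074123e-05 -3.52747412e-07 -4.19761581e-02]
```

Request:
drive_tool --plan '[{"x":-0.05,"y":-0.016,"z":-0.05,"rz":0,"fingers":0},{"x":-0.114,"y":-0.036,"z":-0.078,"rz":0,"fingers":0},{"x":-0.164,"y":-0.066,"z":-0.078,"rz":-0.01,"fingers":0},{"x":-0.214,"y":-0.097,"z":-0.078,"rz":-0.02,"fingers":0},{"x":-0.264,"y":-0.128,"z":-0.078,"rz":-0.03,"fingers":0},{"x":-0.31,"y":-0.157,"z":-0.078,"rz":-0.04,"fingers":0},{"x":-0.356,"y":-0.185,"z":-0.078,"rz":-0.042,"fingers":0},{"x":-0.395,"y":-0.225,"z":-0.078,"rz":-0.042,"fingers":0},{"x":-0.42,"y":-0.28,"z":-0.078,"rz":-0.042,"fingers":0},{"x":-0.443,"y":-0.335,"z":-0.078,"rz":-0.042,"fingers":0},{"x":-0.46,"y":-0.39,"z":-0.078,"rz":-0.042,"fingers":0},{"x":-0.475,"y":-0.44,"z":-0.08,"rz":-0.042,"fingers":0}]'

```text
validation failed for argument at $.pl...
```

Request:
drive_tool --plan '[{"x":-0.05,"y":-0.016,"z":-0.05,"rx":0.0,"ry":0.0,"rz":0.0,"fingers":0.0}]'

```text
time: 1.02
ee_pos: [0.2364, 0.5642, 0.3322]
eef_rot: [0.162, 0.987, -0.003, -0.001]
ft_force: [1.2, 0.1, 1.6]
width: 0.0826
```

```bash
python3 -c "
from bench import monitor
s=monitor.read_state();print(s['time'],s['ee_pos'],s['eef_rot'],s['width'])"
```

```text
1.025 [0.23635492 0.5642299  0.33223334] [ 0.16191366  0.98679916 -0.00302838 -0.00148841] 0.08258175924190463
```

Request:
drive_tool --plan '[{"x":-0.064,"y":-0.02,"z":-0.028,"rx":0.0,"ry":0.0,"rz":0.0,"fingers":0.0},{"x":-0.114,"y":-0.05,"z":-0.028,"rx":0.0,"ry":0.0,"rz":-0.01,"fingers":0.0},{"x":-0.164,"y":-0.081,"z":-0.028,"rx":0.0,"ry":0.0,"rz":-0.02,"fingers":0.0},{"x":-0.214,"y":-0.112,"z":-0.028,"rx":0.0,"ry":0.0,"rz":-0.03,"fingers":0.0},{"x":-0.26,"y":-0.141,"z":-0.028,"rx":0.0,"ry":0.0,"rz":-0.042,"fingers":0.0},{"x":-0.306,"y":-0.169,"z":-0.028,"rx":0.0,"ry":0.0,"rz":-0.042,"fingers":0.0},{"x":-0.345,"y":-0.209,"z":-0.028,"rx":0.0,"ry":0.0,"rz":-0.042,"fingers":0.0},{"x":-0.37,"y":-0.264,"z":-0.028,"rx":0.0,"ry":0.0,"rz":-0.042,"fingers":0.0},{"x":-0.393,"y":-0.319,"z":-0.028,"rx":0.0,"ry":0.0,"rz":-0.042,"fingers":0.0},{"x":-0.41,"y":-0.374,"z":-0.028,"rx":0.0,"ry":0.0,"rz":-0.042,"fingers":0.0},{"x":-0.425,"y":-0.424,"z":-0.03,"rx":0.0,"ry":0.0,"rz":-0.042,"fingers":0.0}]'

```text
time: 2.4
ee_pos: [0.5032, 0.0222, 0.3655]
eef_rot: [0.034, 0.999, 0.0, 0.0]
ft_force: [-0.6, 0.1, 0.1]
width: 0.0007
```

```bash
python3 -c "
from bench import monitor
from h import *
s=monitor.read_state();print(s['time'],s['ee_pos'],s['width'],s['joint_positions'])
print(rel(wp(-.085,.31),s['ee_pos'],s['eef_rot']))"
```

```text
2.4 [0.50318625 0.02223894 0.36547561] 0.0007394459109784611 [-0.49554969  0.01808927  0.36879165  1.67508061 -0.00680685  1.44926428
  1.37605747]
[-0.00035183 -0.20140514 -0.01458566]
```

Request:
drive_tool --plan '[{"x":0.002,"y":-0.06,"z":-0.009,"rx":0.0,"ry":0.0,"rz":0.0,"fingers":0.0},{"x":0.004,"y":-0.115,"z":-0.009,"rx":0.0,"ry":0.0,"rz":0.0,"fingers":0.0},{"x":0.005,"y":-0.165,"z":0.0,"rx":0.0,"ry":0.0,"rz":0.0,"fingers":0.0},{"x":0.005,"y":-0.2,"z":0.02,"rx":0.0,"ry":0.0,"rz":0.0,"fingers":0.0},{"x":0.005,"y":-0.2,"z":0.056,"rx":0.0,"ry":0.0,"rz":0.0,"fingers":0.0},{"x":0.005,"y":-0.2,"z":0.056,"rx":0.0,"ry":0.0,"rz":0.0,"fingers":0.0},{"x":0.005,"y":-0.2,"z":0.056,"rx":0.0,"ry":0.0,"rz":0.0,"fingers":0.0}]'

```text
time: 3.28
ee_pos: [0.4855, -0.1743, 0.3106]
eef_rot: [0.033, 0.999, 0.0, 0.001]
ft_force: [0.1, -0.0, -1.3]
width: 0.0004
```

Run:
```python
from bench import monitor,viewer
from h import *
s=monitor.read_state();pos=np.array(s['ee_pos']);q=s['eef_rot'];print(s['time'],pos,np.round(q,4),s['ft_force'])
for c in ["scene","wrist"]:
    d=viewer.camera(c); cv2.imwrite(f"pics/{c}1.png",d["color"][:,:,::-1])
    X=cloud(d)
    m=(d["depth"]>0)&(X[...,2]>.257)&(X[...,2]<.272)&(np.hypot(X[...,0]-.5745,X[...,1]+.1845)<.04)
    print(c,m.sum(), cv2.minEnclosingCircle(X[m][:,:2].astype(np.float32)) if m.sum()>5 else "")
for th in list(range(0,125,5))+[118,120]:
    print(th,rel(wp(*tip(th)),pos,q).round(4),np.round(tip(th),3))
```

```text
3.275 [ 0.48549214 -0.17427573  0.31060629] [3.350e-02 9.994e-01 0.000e+00 6.000e-04] [ 0.09684346 -0.00290597 -1.29316606]
scene 219 ((0.5734193325042725, -0.18366526067256927), 0.02566591463983059)
wrist 0 
0 [-0.056  -0.0042 -0.0043] [-0.034  0.245]
5 [-0.0635 -0.0042 -0.0061] [-0.026  0.247]
10 [-0.0711 -0.0042 -0.0072] [-0.018  0.248]
15 [-0.0788 -0.0042 -0.0076] [-0.011  0.248]
20 [-0.0865 -0.0042 -0.0074] [-0.003  0.248]
25 [-0.0942 -0.0042 -0.0065] [0.005 0.247]
30 [-0.1017 -0.0043 -0.0049] [0.012 0.246]
35 [-0.1091 -0.0043 -0.0027] [0.02  0.243]
40 [-0.1162 -0.0043  0.0002] [0.027 0.241]
45 [-0.1231 -0.0043  0.0037] [0.034 0.237]
50 [-0.1297 -0.0043  0.0077] [0.04  0.233]
55 [-0.1358 -0.0043  0.0123] [0.046 0.228]
60 [-0.1416 -0.0043  0.0175] [0.052 0.223]
65 [-0.1469 -0.0043  0.0231] [0.057 0.218]
70 [-0.1516 -0.0043  0.0292] [0.062 0.212]
75 [-0.1558 -0.0043  0.0356] [0.066 0.205]
80 [-0.1595 -0.0043  0.0424] [0.07  0.198]
85 [-0.1625 -0.0043  0.0495] [0.073 0.191]
90 [-0.1649 -0.0043  0.0568] [0.076 0.184]
95 [-0.1668 -0.0043  0.0626] [0.077 0.178]
100 [-0.1681 -0.0043  0.0686] [0.079 0.172]
105 [-0.1689 -0.0043  0.0747] [0.079 0.166]
110 [-0.1691 -0.0043  0.0808] [0.08 0.16]
115 [-0.1689 -0.0043  0.0869] [0.079 0.154]
120 [-0.168  -0.0043  0.093 ] [0.079 0.148]
118 [-0.1684 -0.0043  0.0906] [0.079 0.15 ]
120 [-0.168  -0.0043  0.093 ] [0.079 0.148]
```

View pics/scene1.png

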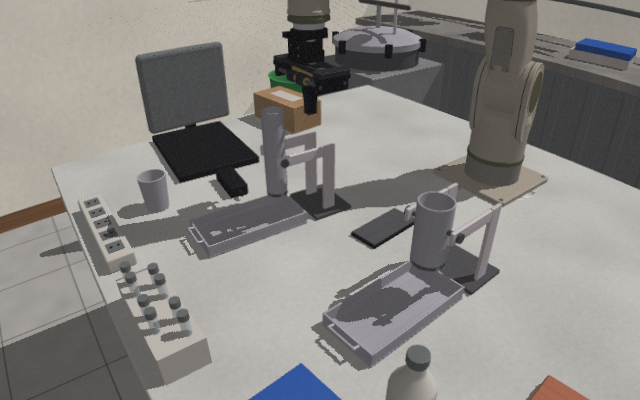

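View pics/wrist1.png

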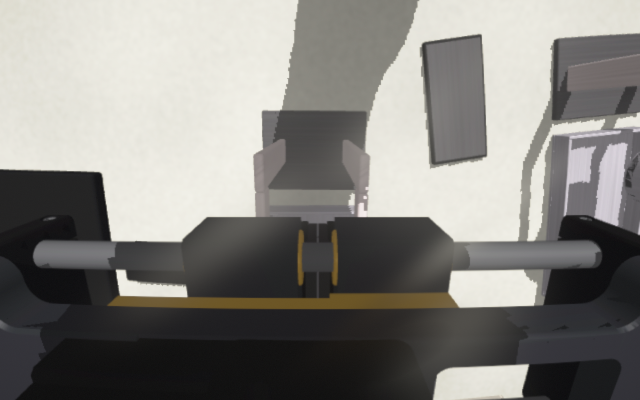

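The scene view shows the shut finger at (311,95), behind the tall mouth at (273,112) and clear of everything; the wrist view shows the stand arms below it. I'll start the push.

Request:
drive_tool --plan '[{"x":-0.03,"y":-0.004,"z":-0.004,"rx":0.0,"ry":0.0,"rz":0.0,"fingers":0.0},{"x":-0.046,"y":-0.004,"z":-0.004,"rx":0.0,"ry":0.0,"rz":0.0,"fingers":0.0},{"x":-0.056,"y":-0.004,"z":-0.004,"rx":0.0,"ry":0.0,"rz":0.0,"fingers":0.0},{"x":-0.064,"y":-0.004,"z":-0.006,"rx":0.0,"ry":0.0,"rz":0.0,"fingers":0.0},{"x":-0.071,"y":-0.004,"z":-0.007,"rx":0.0,"ry":0.0,"rz":0.0,"fingers":0.0},{"x":-0.079,"y":-0.004,"z":-0.008,"rx":0.0,"ry":0.0,"rz":0.0,"fingers":0.0},{"x":-0.086,"y":-0.004,"z":-0.007,"rx":0.0,"ry":0.0,"rz":0.0,"fingers":0.0},{"x":-0.094,"y":-0.004,"z":-0.006,"rx":0.0,"ry":0.0,"rz":0.0,"fingers":0.0},{"x":-0.102,"y":-0.004,"z":-0.005,"rx":0.0,"ry":0.0,"rz":0.0,"fingers":0.0},{"x":-0.109,"y":-0.004,"z":-0.003,"rx":0.0,"ry":0.0,"rz":0.0,"fingers":0.0},{"x":-0.116,"y":-0.004,"z":0.0,"rx":0.0,"ry":0.0,"rz":0.0,"fingers":0.0},{"x":-0.116,"y":-0.004,"z":0.0,"rx":0.0,"ry":0.0,"rz":0.0,"fingers":0.0}]'

```text
time: 4.88
ee_pos: [0.6008, -0.1864, 0.3088]
eef_rot: [0.034, 0.999, -0.0, -0.0]
ft_force: [-0.7, 0.1, 0.9]
width: 0.001
```

Run:
```python
from bench import monitor,viewer
from h import *
s=monitor.read_state();pos=np.array(s['ee_pos']);q=s['eef_rot'];print(s['time'],pos,np.round(q,4),s['ft_force'],s['torque'])
print("u",(pos-piv)@U,"z",pos[2]-.07,"want",tip(40))
for c in ["scene"]:
    d=viewer.camera(c); cv2.imwrite(f"pics/{c}2.png",d["color"][:,:,::-1])
for th in list(range(40,125,5))+[118,120]:
    print(th,rel(wp(*tip(th)),pos,q).round(4))
```

```text
4.875 [ 0.60079596 -0.18642615  0.30881925] [ 3.380e-02  9.994e-01 -0.000e+00 -3.000e-04] [-0.69522821  0.13378601  0.9471    ] [ 0.07213355  0.24555151 -0.04425317]
u 0.026366074116754113 z 0.23881925181144764 want (np.float64(0.026751880188500367), np.float64(0.2405406802975901))
40 [-0.0004  0.0001 -0.0017]
45 [-0.0073  0.0001  0.0017]
50 [-0.0138  0.0001  0.0058]
55 [-0.02    0.0001  0.0104]
60 [-0.0258  0.0001  0.0155]
65 [-0.031   0.0001  0.0211]
70 [-0.0358  0.0001  0.0272]
75 [-0.04    0.0001  0.0336]
80 [-0.0437  0.0001  0.0404]
85 [-0.0467  0.0001  0.0475]
90 [-0.0492  0.0001  0.0548]
95 [-0.051   0.0001  0.0606]
100 [-0.0523  0.0001  0.0666]
105 [-0.0531  0.0001  0.0727]
110 [-0.0534  0.0001  0.0788]
115 [-0.0531  0.0001  0.0849]
120 [-0.0523  0.0001  0.091 ]
118 [-0.0527  0.0001  0.0886]
120 [-0.0523  0.0001  0.091 ]
```

View pics/scene2.png

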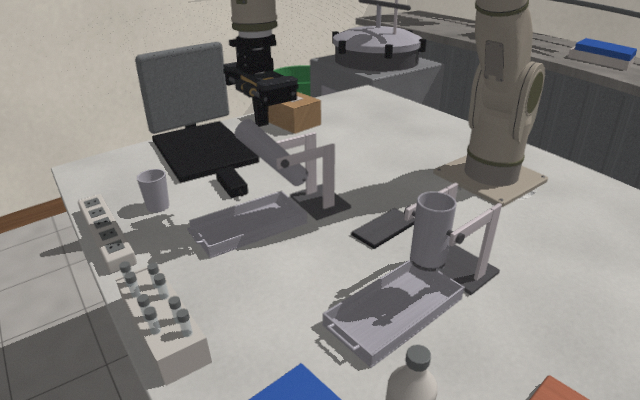

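The can is tipped about 40° with its mouth at (248,130), and the finger at (262,112) is on its back. Continuing.

Request:
drive_tool --plan '[{"x":-0.007,"y":0.0,"z":0.002,"rx":0.0,"ry":0.0,"rz":0.0,"fingers":0.0},{"x":-0.014,"y":0.0,"z":0.006,"rx":0.0,"ry":0.0,"rz":0.0,"fingers":0.0},{"x":-0.02,"y":0.0,"z":0.01,"rx":0.0,"ry":0.0,"rz":0.0,"fingers":0.0},{"x":-0.026,"y":0.0,"z":0.015,"rx":0.0,"ry":0.0,"rz":0.0,"fingers":0.0},{"x":-0.031,"y":0.0,"z":0.021,"rx":0.0,"ry":0.0,"rz":0.0,"fingers":0.0},{"x":-0.036,"y":0.0,"z":0.027,"rx":0.0,"ry":0.0,"rz":0.0,"fingers":0.0},{"x":-0.04,"y":0.0,"z":0.034,"rx":0.0,"ry":0.0,"rz":0.0,"fingers":0.0},{"x":-0.044,"y":0.0,"z":0.04,"rx":0.0,"ry":0.0,"rz":0.0,"fingers":0.0},{"x":-0.047,"y":0.0,"z":0.047,"rx":0.0,"ry":0.0,"rz":0.0,"fingers":0.0},{"x":-0.049,"y":0.0,"z":0.055,"rx":0.0,"ry":0.0,"rz":0.0,"fingers":0.0},{"x":-0.051,"y":0.0,"z":0.061,"rx":0.0,"ry":0.0,"rz":0.0,"fingers":0.0},{"x":-0.051,"y":0.0,"z":0.061,"rx":0.0,"ry":0.0,"rz":0.0,"fingers":0.0}]'

```text
time: 6.42
ee_pos: [0.6513, -0.1898, 0.2477]
eef_rot: [0.034, 0.999, 0.0, -0.0]
ft_force: [-0.7, 1.6, 2.3]
width: 0.0006
```

```bash
cat > chk.py <<'E'
import sys
from bench import monitor,viewer
from h import *
s=monitor.read_state();pos=np.array(s['ee_pos']);q=s['eef_rot'];print(s['time'],pos,np.round(q,4),np.round(s['ft_force'],2))
u,z=(pos-piv)@U,pos[2]-.07
print("u",u,"z",z)
from scipy.optimize import brentq
# angle from rear corner contact
du,dz=u-.0095,z-.16
for k,n in ((.0095,'front'),(-.0095,'rear')):
    f=lambda t:-(u+k)*np.cos(t)+dz*np.sin(t)-.024
    g=np.deg2rad(np.arange(0,160,2)); v=f(g)
    for i in np.where(v[:-1]*v[1:]<0)[0]: print(n,np.rad2deg(brentq(f,g[i],g[i+1])))
d=viewer.camera("scene"); c=d["color"][:,:,::-1]
cv2.imwrite(sys.argv[1],cv2.resize(c[60:260,130:380],None,fx=3,fy=3,interpolation=cv2.INTER_CUBIC))
X=cloud(d); t=(X-piv)
a=t@U; y=t@np.array([-U[1],U[0],0]); zz=t[...,2]
m=(d["depth"]>0)&(np.abs(y)<.03)&(a>-.1)&(a<.13)&(zz>-.075)&(np.hypot(a,zz)<.115)&(y>.0)
p=np.stack([a[m],zz[m]],1); w=np.linalg.svd(p-p.mean(0),full_matrices=False)[2][0]
print("n",m.sum(),"principal dir angle from vertical",np.rad2deg(np.arctan2(w[0],w[1]))%180)
for th in (110,115,118,120,122): print(th,rel(wp(*tip(th)),pos,q).round(4))
E
python3 chk.py pics/s3.png
```

```text
6.425 [ 0.65126238 -0.1897921   0.247717  ] [ 3.390e-02  9.994e-01  2.000e-04 -4.000e-04] [-0.73  1.62  2.29]
u 0.07694455942809224 z 0.1777169970335985
front 94.19968872834251
rear 95.41272175342957
n 1615 principal dir angle from vertical 93.9419317592792
110 [-0.0028  0.0001  0.0177]
115 [-0.0025  0.0001  0.0239]
118 [-0.0021  0.0001  0.0275]
120 [-0.0017  0.      0.0299]
122 [-0.0013  0.      0.0323]
```

View pics/s3.png

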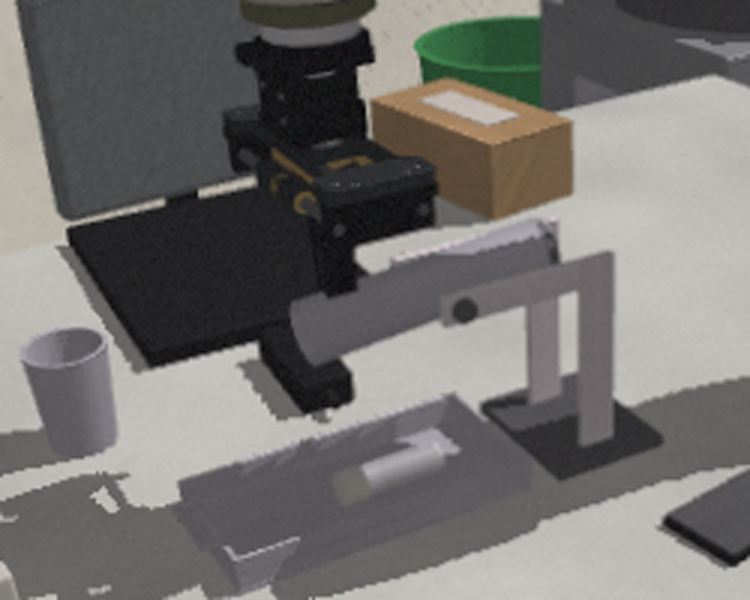

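The crop shows the can near level with its mouth at (310,330), and a capped tube already lying in the tray at (390,470). It came out earlier than the brief said it would, so I'll check before going on.

```bash
cat > tb.py <<'E'
import sys
from bench import monitor,viewer,nets
from h import *
tc=piv+U*.075
for c in ["scene","top"]:
    d=viewer.camera(c); cv2.imwrite(f"pics/{c}{sys.argv[1]}.png",d["color"][:,:,::-1])
    for x in nets.find_in("tube",c):
        p=np.array(x["centre"])-tc; print(c,round(x["confidence"],2),np.round(x["centre"],3),"tray xy",(p@U).round(3),(p@[-U[1],U[0],0]).round(3))
print(monitor.read_state()["time"])
E
python3 tb.py 4
```

```text
scene 0.64 [ 0.634 -0.176  0.024] tray xy -0.016 0.013
6.675
```

View pics/scene4.png

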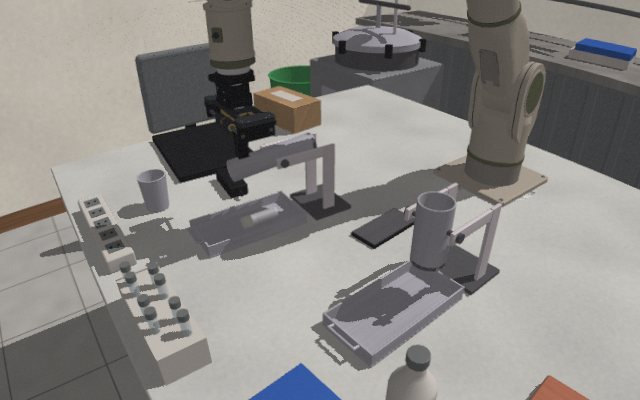

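View pics/top4.png

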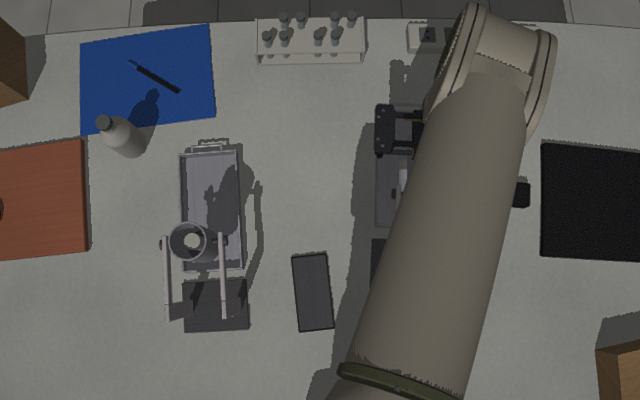

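The scene view shows one tube in the tray at (262,217), at about (-0.016, 0.013) in the tray's frame. The short can at (434,230) is upright. I'll lower the can back by retracing the arc.

Request:
drive_tool --plan '[{"x":0.002,"y":0.0,"z":-0.006,"rx":0.0,"ry":0.0,"rz":0.0,"fingers":0.0},{"x":0.007,"y":0.0,"z":-0.021,"rx":0.0,"ry":0.0,"rz":0.0,"fingers":0.0},{"x":0.015,"y":0.0,"z":-0.034,"rx":0.0,"ry":0.0,"rz":0.0,"fingers":0.0},{"x":0.025,"y":0.0,"z":-0.046,"rx":0.0,"ry":0.0,"rz":0.0,"fingers":0.0},{"x":0.037,"y":0.0,"z":-0.055,"rx":0.0,"ry":0.0,"rz":0.0,"fingers":0.0},{"x":0.051,"y":0.0,"z":-0.061,"rx":0.0,"ry":0.0,"rz":0.0,"fingers":0.0},{"x":0.065,"y":0.0,"z":-0.066,"rx":0.0,"ry":0.0,"rz":0.0,"fingers":0.0},{"x":0.081,"y":0.0,"z":-0.068,"rx":0.0,"ry":0.0,"rz":0.0,"fingers":0.0},{"x":0.096,"y":0.0,"z":-0.068,"rx":0.0,"ry":0.0,"rz":0.0,"fingers":0.0},{"x":0.111,"y":0.0,"z":-0.066,"rx":0.0,"ry":0.0,"rz":0.0,"fingers":0.0},{"x":0.13,"y":0.0,"z":-0.066,"rx":0.0,"ry":0.0,"rz":0.0,"fingers":0.0},{"x":0.16,"y":0.0,"z":-0.08,"rx":0.0,"ry":0.0,"rz":0.0,"fingers":0.0}]'

```text
time: 8.18
ee_pos: [0.4903, -0.1786, 0.3272]
eef_rot: [0.034, 0.999, 0.0, -0.001]
ft_force: [0.3, 0.2, 0.9]
width: 0.0005
```

Request:
drive_tool --plan '[{"x":0.0,"y":0.0,"z":-0.05,"rx":0.0,"ry":0.0,"rz":0.0,"fingers":0.0},{"x":0.0,"y":0.05,"z":-0.05,"rx":0.0,"ry":0.0,"rz":0.0,"fingers":0.0},{"x":0.0,"y":0.1,"z":-0.05,"rx":0.0,"ry":0.0,"rz":0.0,"fingers":0.0},{"x":0.0,"y":0.15,"z":-0.05,"rx":0.0,"ry":0.0,"rz":0.0,"fingers":0.0},{"x":0.0,"y":0.19,"z":-0.05,"rx":0.0,"ry":0.0,"rz":0.0,"fingers":0.0},{"x":0.0,"y":0.19,"z":-0.05,"rx":0.0,"ry":0.0,"rz":0.0,"fingers":0.0},{"x":0.0,"y":0.19,"z":-0.05,"rx":0.0,"ry":0.0,"rz":0.0,"fingers":0.0},{"x":0.0,"y":0.19,"z":-0.05,"rx":0.0,"ry":0.0,"rz":0.0,"fingers":0.0},{"x":0.0,"y":0.19,"z":-0.05,"rx":0.0,"ry":0.0,"rz":0.0,"fingers":0.0},{"x":0.0,"y":0.19,"z":-0.05,"rx":0.0,"ry":0.0,"rz":0.0,"fingers":0.0},{"x":0.0,"y":0.19,"z":-0.05,"rx":0.0,"ry":0.0,"rz":0.0,"fingers":0.0},{"x":0.0,"y":0.19,"z":-0.05,"rx":0.0,"ry":0.0,"rz":0.0,"fingers":0.0}]'

```text
time: 9.68
ee_pos: [0.5046, 0.0104, 0.3783]
eef_rot: [0.034, 0.999, 0.0, 0.0]
ft_force: [-0.4, -0.2, 0.5]
width: 0.0008
```

```bash
python3 tb.py 5
python3 - <<'E'
from bench import monitor,viewer
from h import *
s=monitor.read_state(); print(s['time'],s['ee_pos'],np.round(s['ft_force'],2))
d=viewer.camera("scene"); X=cloud(d)
for n,c,zt in (("tall",piv[:2],.255),("short",np.array([.501,.204]),.195)):
    m=(d["depth"]>0)&(X[...,2]>zt)&(X[...,2]<zt+.02)&(np.hypot(*(X[...,:2]-c).transpose(2,0,1))<.05)
    print(n,m.sum(),cv2.minEnclosingCircle(X[m][:,:2].astype(np.float32)))
E
```

```text
scene 0.89 [ 0.632 -0.176  0.025] tray xy -0.019 0.012
top 0.78 [ 0.643 -0.182  0.026] tray xy -0.007 0.007
9.875
9.875 [0.50460206 0.01046873 0.37832928] [ 0.54  0.53 -0.16]
tall 257 ((0.5749198794364929, -0.18393225967884064), 0.026258308440446854)
short 568 ((0.49993985891342163, 0.20495624840259552), 0.03345981240272522)
```

View pics/scene5.png

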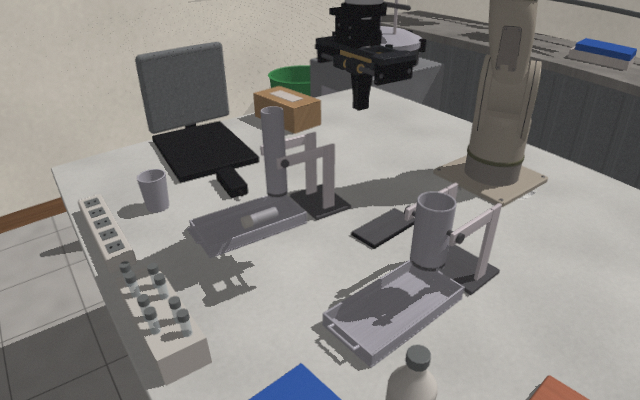

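View pics/top5.png

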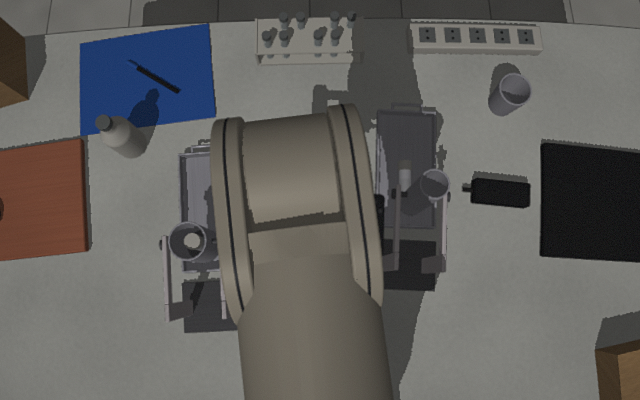

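Both canisters are upright, at (273,150) and (434,230) in the scene view, and the rim circles match where they started. The tube lies in the tray at (260,217), and the arm is clear of everything. I'll hand in the job.

```bash
python3 -c "
from bench import workorder
print(workorder.close_job())"
```

```text
the job is handed in; nothing more can be done
None
```

The tube is lying in the tray under the tall canister, both canisters are upright, and the job is handed in (no verdict is reported). I pushed the tall canister's back with the shut fingertips, then lowered it again along the same arc and moved the arm away.

**Last checks, at 9.9 s:**
- **Tube:** both cameras place it inside the tray, on its floor. In the tray's frame that is about (-0.02, 0.01) m from the scene camera and (-0.01, 0.01) m from the top camera. The two views differ by about 12 mm, as each sees a different part of the tube, and both are well inside the limits.
- **Canisters:** both rims are within about 1 mm of where I measured them at the start.
- **Robot:** it is clear of everything, and the force readings are near zero.

**What differed from the brief:** the tube slid out earlier than the 100 to 110° given. It was already in the tray when I looked with the canister at about 94–95°, so I did not tip on to 118°. I did not see it slide out. The force readings at the end of each move stayed under about 3 N, and the fingers stayed on the canister's back, away from the mouth.

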